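Square up the crooked paint palette, snap it home and close the stack

ROBOT

A 6-joint arm with a two-finger parallel gripper is mounted at the origin on the work surface; the furniture and walls round the work are solid. World frame = base frame: x ahead of the robot, y to its left, z up, the work surface at z = 0. Lengths are in m, angles in rad, forces in N, time in s.
With the tool pointing down it reaches from about 0.35 to 0.975 m from the base axis. Payload 4.9 kg.
Tool frame: the origin (TCP) lies at the very end of the fingers, on their centre line; the grasp point (between the pads) lies 19 mm behind it; z points along the fingers, y is the line along which they close (so a half turn about z gives the same grasp; the last joint's range is limited). The gripper opens to 85 mm and grips with 20 to 120 N. Pads are 22 mm wide; open, the fingers measure 114 mm over their backs; the gripper's body (76 mm by 85 mm) begins 54 mm behind the grasp point. The pads swing forward as they close: fully open they stand 13 mm farther back than shut.
Start: joints at [1.17, 0.053, 1.613, -0, 1.476, -0.119], TCP at [0.174, 0.6, 0.231] pointing down, gripper open.
Joint ranges: [-3.01, 3.01], [-1.01, 2.22], [0.06, 2.58], [-1.02, 4.17], [0.09, 2.62], [-3.14, 3.14]. Speed limits (rad/s): [2.57, 2.57, 3.14, 3.14, 3.14, 3.14].

INTERFACE

Orientations are given as a rotation vector (axis times angle).
In Python, from station import get_obs, get_image, finish_job gives the robot as it stands. The module is installed in compiled form; this text tells all that it offers.
- The arm moves only by the tool carry_out, never from a script. Its argument "rows" is a list of rows, each a list of 7 numbers: the turn, a rotation vector about the tool's x, y, z as a fraction of full scale, then the shift along the tool's x, y, z as a fraction of full scale, then the closure, from -1 (fully open) to 1 (shut). A call has 1 to 5 rows; each row is the pose to reach, as a shift and turn from the pose commanded when the call began, along the tool's axes at that moment, turning the shorter way round; what a row does not reach only later rows make up. Full scale, the value 1, is 300 mm for a shift and pi rad for a turn. A row lasts 1/10 s, in which the tool goes at most 50 mm and 8.59 degrees, less where a joint would pass 70% of its speed; a pose out of reach is approached as far as the arm can. A call with a number of a shift or a turn outside -1 to 1 is refused whole. A call with a gripper value outside its range is refused whole. The fingers move at their own pace and stop on an object; "force" is the grip in N (left out, the last holds). Time passes only in rows, so rows that repeat a pose let the fingers close. It gives the time, the measured TCP pose, the force, the opening and the grip force at its end, in the units of the state.
- get_obs(): the state, without advancing time (a new reading comes with each control period).
- get_image(name): name is "side" or "top"; returns a dict with "img" (400x640x3 uint8, blue, green, red), "mtx" (3x3 intrinsics, pixels), "R" (3x3) and "t" (3): a world point X has camera coordinates R X + t. Camera axes: x right, y down, z forward; pixel columns grow to the right and rows downward; lengths in m; the calibration is good to about 2 mm. A picture is of the moment at which its call begins. There is no depth.
- finish_job(): hands the job in; it is judged then, once.
The state is a dict: "t": time; "q": joint angles; "dq": joint speeds; "effort": joint torques, N m; "tool_pos": TCP position; "tool_rot": TCP orientation; "contact_force": force on the tool from outside, world axes, zero at the start; "wrist_torque": the same for the moment, N m; "opening": finger opening in m; "grip_force": force on a finger pad.
Only numpy, scipy, OpenCV 4.12 (cv2) and the standard library are available. Lean on these libraries where they do the work, as an engineer would, in place of code of your own. Each camera call takes 0.05 s, during which the arm holds its last target. There are 200 camera calls.

TASK

The upper white paint palette was put down crooked on the lower one. First nudge it square until its skirt drops over the step of the lower palette and press it down past the spring catches until it sits flat and fully home; then put the blue cover on top the right way round (chamfered corners over chamfered corners) and press it home the same way. The palettes are brittle, so push and press only as hard as needed, and leave the little clay figures where they stand.

Things in the scene. Friction and masses are not known exactly. Their poses are not given: they have to be found in the camera images.
- lower_palette: white paint palette, 106 mm (x) by 132 mm (y), 21.5 mm high, stuck to the table; origin at the centre of its underside. The corners of its -x long side are chamfered (14 mm legs). Upright sides up to a shoulder at z = 16 mm; above it a step set in 8 mm all round, chamfered alike, rises 5.5 mm to the flat top. A grey ramped spring catch sticks 2 mm out of the middle of each short (y) side of the step
- upper_palette: loose upper palette, 0.2 to 0.4 kg, shape, axes and catches as the lower one, too wide to grasp; origin at the centre of its underside. That is hollow: a skirt 7.5 mm deep, 3.5 mm thick, set in 3.3 mm, goes all round with 1.2 mm of play per side round the step below. At first the skirt lies on that step (origin z = 21.5 mm); squared up it drops onto the catches (about 19 mm); pressed home it rests on the shoulder (16 mm)
- upper_palette_centre (a point): centre of the upper palette, 10.75 mm above its underside. At first turned 6 to 13 degrees against the lower one and up to 3 mm off centre. A side push of 1 to 3 N slides it until the skirt drops. Then 5 to 10 N straight down near each short end, in turn, push the skirt past the catches. Above the skirt its sides are upright from 7.5 to 14 mm above its underside; the flat top is at 21.5 mm
- cover: loose blue cover, 0.1 to 0.2 kg, lying on the table; origin at the centre of its underside. Same outline, axes, skirt and play as the palettes (chamfered corners on its -x side), sides upright from 7.5 mm, flat top 11 mm above its underside, a grip rib on it. It too stops on the catches of the palette below, about 3 mm short, and needs the same pressing; seated, its underside is 16 mm above that of the upper palette, z = 32 mm
- cover_grip (a point): centre of the cover's grip rib, 22 mm above the cover's underside. The rib stands on the middle of the flat top: 12 mm thick (x), 64 mm long (y), 22 mm tall, its top 33 mm above the underside
- fig_a: finished clay figure on a round wooden foot, 31 mm wide, 37 mm high, loose; origin at the centre of its underside
- fig_c: finished clay figure on a round wooden foot, 33 mm wide, 36 mm high, loose; origin at the centre of its underside
- fig_e: finished clay figure on a round wooden foot, 32 mm wide, 36 mm high, loose; origin at the centre of its underside

How it is judged:
By the outcome, as a careful person would: the job done as asked, in the order asked, and still so for the second after the job is handed in, with the robot touching nothing.
It also fails if it takes over 72 s, if anything falls off the work surface, if the arm or the gripper's body presses on something with over 40 N, if the wrist force passes 120 N, or if a joint passes its speed limit or range.

## Working session

There is one attempt and no reset: what is moved stays moved. The work goes in short steps, Python scripts to look and compute and a tool call to move; the robot and the scene stay as the last step left them, time stands still between calls to the robot, and variables do not carry over. Pictures are saved under pics/ and viewed, at most 10 in all, crops included, and the job is handed in when it is done.

Besides the shell and the picture viewer there is one more tool, called after ">>>" as a command line: name --pt "numbers of a row" for each row, then --argument value for the rest. carry_out: Moves the arm, as the interface text tells. Shift numbers are shares of 300 mm and turn numbers shares of pi rad, none past 1 either way. Its arguments: {"type":"object","properties":{"rows":{"type":"array"},"force":{"type":"number"}},"required":["rows"]}

```bash
mkdir -p pics; python3 - <<'E'
from station import *
import cv2,numpy as np
o=get_obs();print({k:np.round(v,3) for k,v in o.items()})
for n in("side","top"):
    d=get_image(n);cv2.imwrite(f"pics/{n}0.png",d["img"]);print(n,d["mtx"].round(1).tolist(),d["R"].round(4).tolist(),d["t"].round(4).tolist())
E
```

```text
{'t': np.float64(0.0), 'q': array([ 1.17 ,  0.053,  1.614,  0.   ,  1.476, -0.119]), 'dq': array([ 0.001,  0.001, -0.   , -0.   , -0.   ,  0.002]), 'effort': array([ 0.0000e+00, -3.9369e+01, -3.7018e+01, -0.0000e+00,  7.0000e-03,
        0.0000e+00]), 'tool_pos': array([0.174, 0.6  , 0.23 ]), 'tool_rot': array([-4.41e-01, -3.11e+00,  3.00e-03]), 'contact_force': array([-1.097,  0.   ,  0.514]), 'wrist_torque': array([-0.008,  0.023, -0.005]), 'grip_force': np.float64(0.0), 'opening': np.float64(0.086)}
side [[480.0, 0.0, 322.9], [0.0, 480.0, 190.5], [0.0, 0.0, 1.0]] [[0.9433, -0.3319, -0.006], [-0.1319, -0.358, -0.9243], [0.3046, 0.8727, -0.3815]] [-0.4327, 0.2243, 0.4853]
top [[460.5, 0.0, 313.6], [0.0, 460.5, 197.9], [0.0, 0.0, 1.0]] [[0.0072, -1.0, 0.0051], [-0.982, -0.0081, -0.1889], [0.1889, -0.0036, -0.982]] [0.2469, 0.5824, 0.8327]
```

View pics/top0.png

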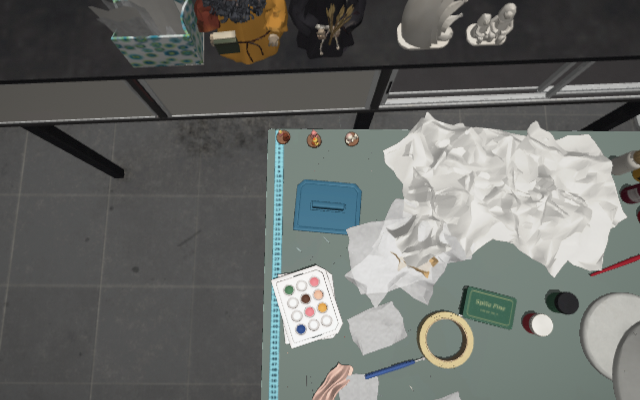

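View pics/side0.png

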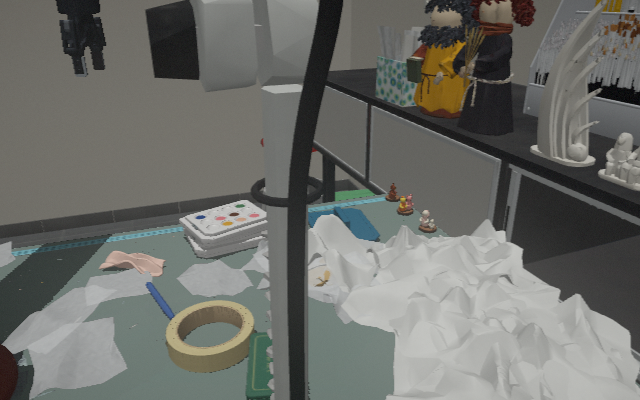

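```bash
python3 - <<'E'
import cv2,numpy as np
i=cv2.imread("pics/top0.png")
cv2.imwrite("pics/pal.png",cv2.resize(i[255:355,262:352],None,fx=6,fy=6,interpolation=cv2.INTER_CUBIC))
cv2.imwrite("pics/cov.png",cv2.resize(i[170:245,282:372],None,fx=6,fy=6,interpolation=cv2.INTER_CUBIC))
E
```

```text
(no output)
```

View pics/pal.png

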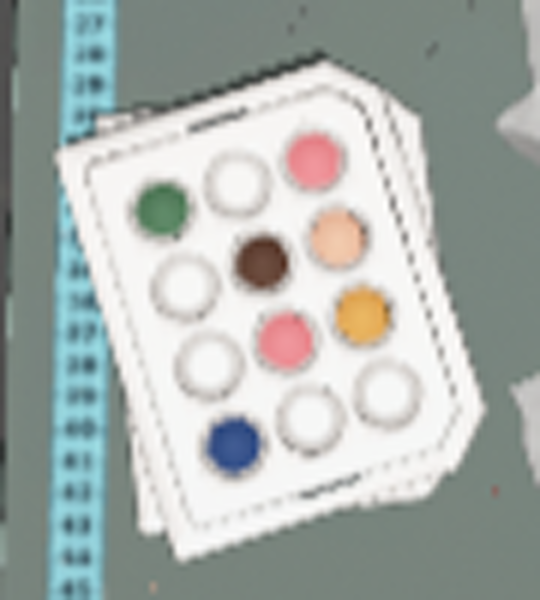

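View pics/cov.png

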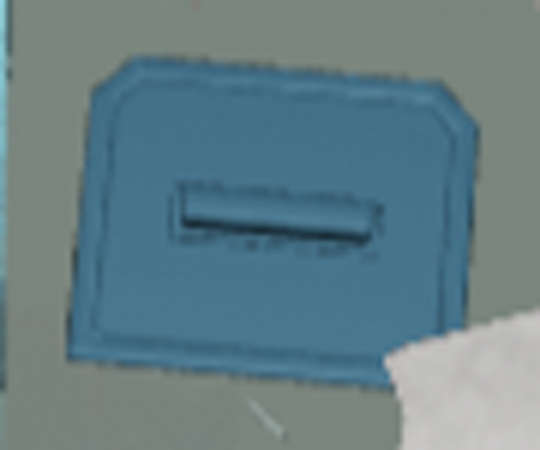

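```bash
cat > h.py <<'E'
from station import *
import cv2,numpy as np
from scipy.optimize import least_squares
from scipy.spatial.transform import Rotation as Ro
V=np.array([[53,66],[53,-66],[-39,-66],[-53,-52],[-53,52],[-39,66]])/1000  # outline, obj frame
def proj(d,X): return cv2.projectPoints(np.float64(X),cv2.Rodrigues(d["R"])[0],d["t"],d["mtx"],None)[0][:,0]
def fit(d,idx,px,z,g):
    px=np.float64(px)
    def f(p):
        c,s=np.cos(p[2]),np.sin(p[2]); P=V[idx]@np.array([[c,s],[-s,c]])+p[:2]
        return (proj(d,np.c_[P,np.full(len(P),z)])-px).ravel()
    r=least_squares(f,g,x_scale=[.1,.1,1]); return r.x,np.abs(r.fun).max()
def go(pos,yaw=None,clos=None):
    """turn+shift fractions from measured pose to TCP pos, tool down, tool y axis at world angle yaw (mod pi)"""
    o=get_obs();R=Ro.from_rotvec(o["tool_rot"]);s=R.inv().apply(np.array(pos)-o["tool_pos"])/.3
    t=np.zeros(3)
    if yaw is not None:
        cur=R.as_matrix()[:2,1]; a=np.arctan2(cur[1],cur[0])
        yy=yaw+np.pi*np.round((a-yaw)/np.pi)
        M=np.array([[np.cos(yy),np.sin(yy),0]]).T; y=M[:,0]; z=np.array([0,0,-1.]); x=np.cross(y,z)
        t=(R.inv()*Ro.from_matrix(np.c_[x,y,z])).as_rotvec()/np.pi
    print("turn",t.round(4),"shift",s.round(4),"mm",(s*300).round(1))
def st():
    o=get_obs();R=Ro.from_rotvec(o["tool_rot"]).as_matrix()
    print("t",round(o["t"],2),"pos",(o["tool_pos"]*1e3).round(1),"F",o["contact_force"].round(2),"yang",np.degrees(np.arctan2(R[1,1],R[0,1])).round(1),"open",round(o["opening"]*1e3,1)); print(R.round(3).tolist())
E
python3 - <<'E'
from h import *
d=get_image("top")
o=np.array([262,255])
g=[.5,.03,np.pi/2]
P=lambda l,o:np.array(l)/6+o-0.4
up,e=fit(d,[0,1,2,3,4,5],P([(182,558),(57,155),(325,60),(385,97),(485,405),(455,470)],o)[[1,0,5,4,3,2]],.0365,g);print("up",up,np.degrees(up[2]),e)
lo,e=fit(d,[0,1,3,5],P([(97,117),(140,533),(430,495),(420,115)],o)[[0,1,2,3]],.016,g);print(lo,e)
lo,e=fit(d,[0,1,2,4],P([(97,117),(140,533),(430,495),(420,115)],o),.016,g);print("lo",lo,np.degrees(lo[2]),e)
c,e=fit(d,[3,2,5,4,1,0][:5],P([(92,95),(135,58),(440,85),(478,128),(70,358)],np.array([282,170]))[[0,0,0,0,0]],.009,g)
q=np.array([282,170])
# -x side at image top; +y obj = -y world = image right
c,e=fit(d,[3,2,4,5,1],P([(135,58),(92,95),(440,85),(478,128),(70,358)],q),.009,[.6,0,np.pi]);print("cov",c,np.degrees(c[2]),e)
st()
E
```

```text
up [ 0.38770045  0.23636074 -1.28073065] -73.3804610954009 66.50403393659536
[ 0.37180675  0.26574443 -1.47217072] 53.349237059088296
lo [ 0.37899025  0.26619801 -1.52956219] -87.63745815797391 54.52354228557169
cov [0.57126465 0.22278907 3.06260908] 175.47457435714816 0.702013539591519
t 0.15 pos [173.6 599.9 230.4] F [ 1.07 -0.7  -0.26] yang 73.9 open 85.4
[[-0.961, 0.278, -0.001], [0.278, 0.961, -0.001], [0.0, -0.002, -1.0]]
```

```bash
python3 - <<'E'
from h import *
d=get_image("top")
o=np.array([262,255]);g=[.38,.24,np.pi/2]
P=lambda l,o:np.array(l)/6+o-0.4
up,e=fit(d,[0,1,2,3,4,5],P([(182,558),(57,155),(325,60),(385,97),(485,405),(455,470)],o),.0365,g);print("up",up,np.degrees(up[2]),e)
lo,e=fit(d,[1,0,5,3],P([(97,117),(140,533),(430,495),(420,115)],o),.016,g);print("lo",lo,np.degrees(lo[2]),e)
for n,p in(("up",up),("lo",lo)):
    c,s=np.cos(p[2]),np.sin(p[2]);print(n,((V@np.array([[c,s],[-s,c]])+p[:2])*1e3).round(1).tolist())
E
```

```text
up [0.37888345 0.26146882 1.89237188] 108.42492210108074 1.3030492759472736
lo [0.37857908 0.25971882 1.70714585] 97.81225246989017 0.5485979295489756
up [[299.5, 290.9], [424.7, 332.6], [453.8, 245.3], [445.0, 227.6], [346.3, 194.8], [328.6, 203.6]]
lo [[306.0, 303.3], [436.8, 321.2], [449.3, 230.1], [437.3, 214.3], [334.3, 200.1], [318.5, 212.1]]
```

```bash
cat >> h.py <<'E'
LO=np.array([.3786,.2597]);LY=np.radians(97.8);U=np.array([np.cos(LY),np.sin(LY)]);W=np.array([-U[1],U[0]])
def rel(a,b,z): # a along u, b along v (mm)
    return [*(LO+U*a/1e3+W*b/1e3),z/1e3]
E
python3 -c "
from h import *
go(rel(98,0,120),LY-np.pi/2)"
```

```text
turn [-4.00e-04  2.00e-04  3.67e-01] shift [-0.8391 -0.6005  0.3691] mm [-251.7 -180.2  110.7]
```

>>> carry_out --pt "0 0 0.367 -0.839 -0.6 0.369 -1" --pt "0 0 0.367 -0.839 -0.6 0.369 -1" --pt "0 0 0.367 -0.839 -0.6 0.369 -1" --pt "0 0 0.367 -0.839 -0.6 0.369 -1" --pt "0 0 0.367 -0.839 -0.6 0.369 -1"

```text
t: 0.7
tool_pos: [0.3203, 0.4139, 0.1464]
tool_rot: [1.557, 2.728, 0.0]
contact_force: [1.0, 0.2, -0.1]
opening: 0.0851
grip_force: 0.0
```

```bash
python3 -c "
from h import *
st();go(rel(98,0,120),LY-np.pi/2)"
```

```text
t 0.7 pos [320.3 413.9 146.4] F [ 1.03  0.15 -0.06] yang 30.6 open 85.1
[[-0.508, 0.861, 0.0], [0.861, 0.508, 0.0], [-0.0, 0.0, -1.0]]
turn [ 1.000e-04 -0.000e+00  1.264e-01] shift [-0.2403  0.0322  0.0879] mm [-72.1   9.7  26.4]
```

>>> carry_out --pt "0 0 0.126 -0.24 0.032 0.088 -1" --pt "0 0 0.126 -0.24 0.032 0.088 -1" --pt "0 0 0.126 -0.24 0.032 0.088 -1" --pt "0 0 0.126 -0.24 0.032 0.088 -1" --pt "0 0 0.126 -0.24 0.032 0.088 -1"

```text
t: 1.2
tool_pos: [0.3648, 0.3589, 0.1208]
tool_rot: [-2.054, -2.377, -0.0]
contact_force: [-0.1, -0.0, 0.3]
opening: 0.0854
grip_force: 0.0
```

```bash
python3 -c "
from h import *
st();go(rel(98,0,17),LY-np.pi/2)"
```

```text
t 1.2 pos [364.8 358.9 120.8] F [-0.08 -0.01  0.32] yang 8.3 open 85.4
[[-0.145, 0.989, 0.0], [0.989, 0.145, 0.0], [0.0, 0.0, -1.0]]
turn [ 0.0001 -0.0001  0.0029] shift [-0.0071  0.0005  0.3461] mm [ -2.1   0.2 103.8]
```

>>> carry_out --pt "0 0 0 0 0 0.15 -1" --pt "0 0 0 0 0 0.25 -1" --pt "0 0 0 0 0 0.345 -1" --pt "0 0 0 0 0 0.345 -1" --pt "0 0 0 0 0 0.345 -1"

```text
t: 1.7
tool_pos: [0.3645, 0.3592, 0.0175]
tool_rot: [-2.054, -2.377, 0.001]
contact_force: [-0.9, 0.2, -0.4]
opening: 0.0858
grip_force: 0.0
```

```bash
python3 -c "
from h import *
st();go(rel(64,0,17),LY-np.pi/2)
d=get_image('side');cv2.imwrite('pics/s1.png',cv2.resize(d['img'][150:270,150:300],None,fx=4,fy=4))"
```

```text
t 1.7 pos [364.5 359.2  17.5] F [-0.91  0.2  -0.39] yang 8.3 open 85.8
[[-0.145, 0.989, -0.0], [0.989, 0.145, -0.0], [-0.0, -0.0, -1.0]]
turn [-0.0001  0.0001  0.0029] shift [-0.1217  0.0003  0.0018] mm [-36.5   0.1   0.6]
```

View pics/s1.png

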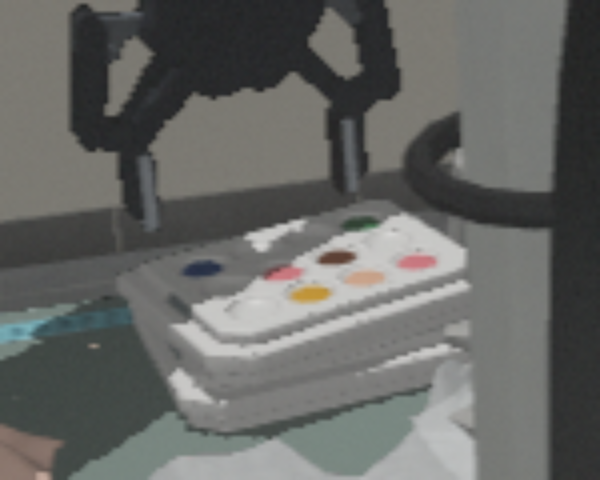

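```bash
python3 -c "
from h import *
d=get_image('side')
for z in (.017,.03,.045,.06):
  print(z,[(proj(d,[[.3645+s*.05*.989,.3592+s*.05*.145,z]])[0]-150+0*150).round(1)*4 for s in(-1,1)])"
```

```text
0.017 [array([142. , 251.6]), array([350.8, 209.6])]
0.03 [array([138.4, 225.6]), array([348.8, 184.4])]
0.045 [array([134.8, 195.6]), array([346.8, 155.6])]
0.06 [array([130.8, 164.8]), array([344.4, 126.4])]
```

>>> carry_out --pt "0 0 0.003 -0.025 0 0.017 -1" --pt "0 0 0.003 -0.06 0 0.017 -1" --pt "0 0 0.003 -0.068 0 0.017 -1" --pt "0 0 0.003 -0.072 0 0.017 -1" --pt "0 0 0.003 -0.076 0 0.017 -1"

```text
t: 2.3
tool_pos: [0.3683, 0.3359, 0.0123]
tool_rot: [2.069, 2.364, 0.001]
contact_force: [-0.5, 0.3, -0.1]
opening: 0.0853
grip_force: 0.0
```

>>> carry_out --pt "0 0 0 -0.004 0 0 -1" --pt "0 0 0 -0.008 0 0 -1" --pt "0 0 0 -0.012 0 0 -1" --pt "0 0 0 -0.012 0 0 -1"

```text
t: 2.7
tool_pos: [0.3688, 0.3327, 0.0123]
tool_rot: [2.068, 2.365, 0.001]
contact_force: [1.9, 2.0, -0.1]
opening: 0.0852
grip_force: 0.4
```

```bash
python3 -c "
from h import *
st();go(rel(64,0,13),LY-np.pi/2)"
```

```text
t 2.7 pos [368.8 332.7  12.3] F [ 1.89  1.97 -0.06] yang 7.7 open 85.2
[[-0.133, 0.991, 0.0], [0.991, 0.133, 0.0], [0.0, 0.0, -1.0]]
turn [ 0.0001 -0.0001 -0.0007] shift [-0.0322 -0.0005 -0.0025] mm [-9.7 -0.1 -0.7]
```

>>> carry_out --pt "0 0 0 -0.003 0 0 -1" --pt "0 0 0 -0.006 0 0 -1" --pt "0 0 0 -0.009 0 0 -1" --pt "0 0 0 -0.012 0 0 -1" --pt "0 0 0 -0.015 0 0 -1"

```text
t: 3.2
tool_pos: [0.3693, 0.3282, 0.0123]
tool_rot: [2.068, 2.365, 0.001]
contact_force: [0.2, 1.8, 1.1]
opening: 0.0857
grip_force: 0.8
```

```bash
cat > see.py <<'E'
from h import *
import sys
st()
d=get_image("top");cv2.imwrite("pics/"+sys.argv[1],cv2.resize(d["img"][255:355,262:352],None,fx=6,fy=6,interpolation=cv2.INTER_CUBIC))
E
python3 -c "
from h import *
st();go(rel(64,0,13),LY-np.pi/2)"
```

```text
t 3.2 pos [369.3 328.2  12.3] F [0.2  1.78 1.09] yang 7.7 open 85.7
[[-0.133, 0.991, 0.0], [0.991, 0.133, 0.0], [0.0, 0.0, -1.0]]
turn [ 0.0001 -0.0001 -0.0008] shift [-0.0169 -0.0002 -0.0025] mm [-5.1 -0.1 -0.8]
```

>>> carry_out --pt "0 0 0 -0.004 0 0 -1" --pt "0 0 0 -0.007 0 0 -1" --pt "0 0 0 0.03 0 0 -1" --pt "0 0 0 0.03 0 -0.16 -1" --pt "0 0 0 0.03 0 -0.2 -1"

```text
t: 3.7
tool_pos: [0.3696, 0.3389, 0.0756]
tool_rot: [2.067, 2.364, 0.007]
contact_force: [0.5, 0.2, 1.3]
opening: 0.0852
grip_force: 0.0
```

>>> carry_out --pt "0 0 0 -0.16 0 0 -1" --pt "0 0 0 -0.32 0 0 -1" --pt "0 0 0 -0.48 0 0 -1" --pt "0 0 0 -0.58 0 0 -1" --pt "0 0 0 -0.58 0 0 -1"

```text
t: 4.2
tool_pos: [0.3913, 0.1622, 0.0719]
tool_rot: [2.073, 2.36, -0.001]
contact_force: [0.5, 0.1, 0.4]
opening: 0.0851
grip_force: 0.0
```

```bash
python3 see.py p2.png; python3 -c "
from h import *
go(rel(-90,0,12),LY-np.pi/2)"
```

```text
t 4.2 pos [391.3 162.2  71.9] F [0.51 0.14 0.43] yang 7.4 open 85.1
[[-0.129, 0.992, 0.0], [0.992, 0.129, -0.001], [-0.001, -0.0, -1.0]]
turn [ 0.     -0.0001 -0.0019] shift [0.023  0.0015 0.2   ] mm [ 6.9  0.5 60. ]
```

View pics/p2.png

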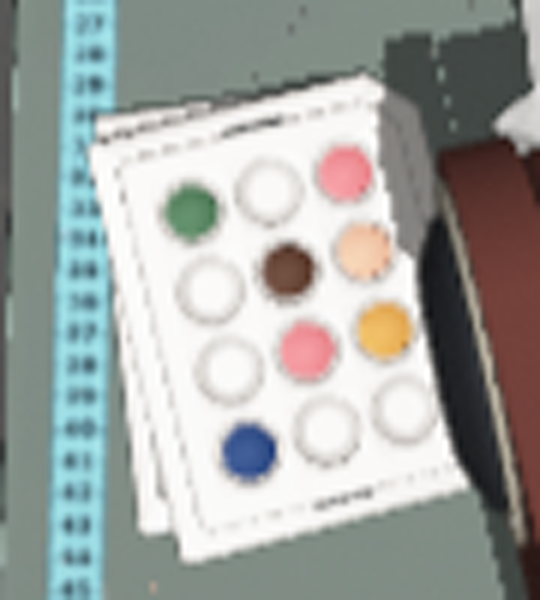

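>>> carry_out --pt "0 0 -0.002 0.01 0.0015 0.12 -1" --pt "0 0 -0.002 0.018 0.0015 0.18 -1" --pt "0 0 -0.002 0.023 0.0015 0.2 -1" --pt "0 0 -0.002 0.023 0.0015 0.2 -1"

```text
t: 4.65
tool_pos: [0.3897, 0.1722, 0.0112]
tool_rot: [-2.058, -2.372, 0.003]
contact_force: [-1.0, -0.4, 0.1]
opening: 0.0855
grip_force: 0.0
```

```bash
python3 -c "
from h import *
d=get_image('top')
p=np.array([(183,560),(90,145),(370,75),(468,488)])/6+[262,255]-.4
up,e=fit(d,[0,1,2,5],p,.0365,[.38,.26,1.85]);dl=up[:2]-LO;print(up,np.degrees(up[2]),e,'u',U@dl*1e3,'v',W@dl*1e3)
c,s=np.cos(up[2]),np.sin(up[2]);Q=((V@np.array([[c,s],[-s,c]])+dl)*1e3);print((Q@np.c_[U,W]).round(1).tolist())
st();go(rel(-64,0,12),LY-np.pi/2)"
```

```text
[0.37671396 0.25393128 1.81466281] 103.97252007344721 0.6369083760435501 u -5.459383767115165 v 2.651493707612928
[[40.1, 74.0], [54.3, -57.3], [-37.1, -67.2], [-52.6, -54.7], [-63.7, 48.7], [-51.3, 64.1]]
t 4.7 pos [390.7 172.3  12.3] F [ 0.28 -0.17  0.24] yang 8.1 open 85.3
[[-0.141, 0.99, -0.0], [0.99, 0.141, 0.0], [0.0, -0.0, -1.0]]
turn [-0.0001 -0.      0.0017] shift [0.0809 0.0001 0.0009] mm [24.3  0.   0.3]
```

>>> carry_out --pt "0 0 0.0017 0.03 0 0 -1" --pt "0 0 0.0017 0.036 0 0 -1" --pt "0 0 0.0017 0.042 0 0 -1" --pt "0 0 0.0017 0.046 0 0 -1" --pt "0 0 0.0017 0.05 0 0 -1"

```text
t: 5.2
tool_pos: [0.3887, 0.1865, 0.0123]
tool_rot: [2.067, 2.366, 0.001]
contact_force: [0.2, -0.6, 0.2]
opening: 0.0856
grip_force: 0.0
```

>>> carry_out --pt "0 0 0 0.003 0 0 -1" --pt "0 0 0 0.006 0 0 -1" --pt "0 0 0 0.009 0 0 -1" --pt "0 0 0 0.012 0 0 -1" --pt "0 0 0 0.015 0 0 -1"

```text
t: 5.7
tool_pos: [0.3878, 0.1894, 0.0122]
tool_rot: [2.064, 2.366, -0.006]
contact_force: [-0.7, -9.2, 5.9]
opening: 0.0854
grip_force: 4.3
```

```bash
python3 -c "
from h import *
st();go(rel(-64,0,12),LY-np.pi/2)"
```

```text
t 5.7 pos [387.8 189.4  12.2] F [-0.69 -9.17  5.9 ] yang 7.8 open 85.4
[[-0.136, 0.991, -0.001], [0.991, 0.136, -0.004], [-0.004, -0.002, -1.0]]
turn [-0.0006  0.0012  0.0001] shift [0.023  0.0016 0.0005] mm [6.9 0.5 0.1]
```

>>> carry_out --pt "0 0 0 -0.03 0 0 -1" --pt "0 0 0 -0.06 0 0 -1" --pt "0 0 0 -0.06 0 -0.1 -1"

```text
t: 6.0
tool_pos: [0.3868, 0.1711, 0.0384]
tool_rot: [-2.065, -2.36, 0.011]
contact_force: [-0.6, -0.2, -0.5]
opening: 0.0855
grip_force: 0.0
```

```bash
python3 -c "
from h import *
st()
a=cv2.resize(get_image('top')['img'][255:355,270:350],None,fx=5,fy=5,interpolation=cv2.INTER_CUBIC)
b=cv2.resize(get_image('side')['img'][180:280,160:240],None,fx=5,fy=5,interpolation=cv2.INTER_CUBIC)
cv2.imwrite('pics/p3.png',np.hstack([a,b]))"
```

```text
t 6.0 pos [386.8 171.1  38.4] F [-0.61 -0.18 -0.54] yang 7.6 open 85.5
[[-0.132, 0.991, -0.009], [0.991, 0.132, -0.002], [-0.0, -0.009, -1.0]]
```

View pics/p3.png

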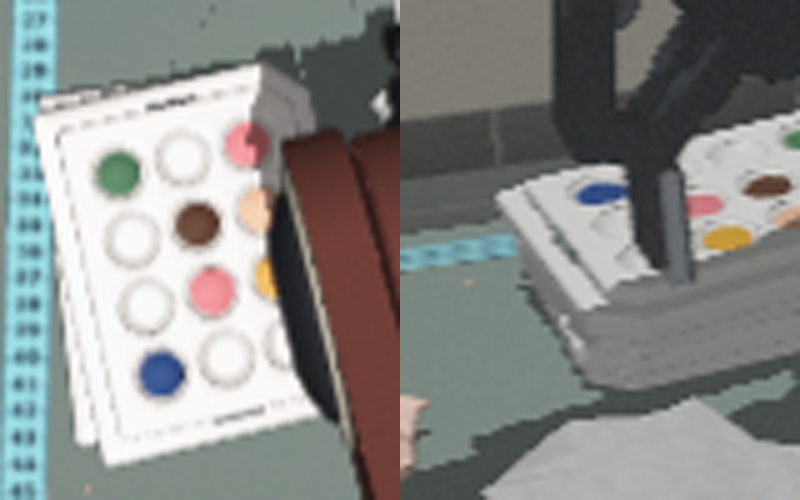

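```bash
cat >> h.py <<'E'
def rep(d,idx,px,z=.0365,g=[.378,.257,1.8]):
    up,e=fit(d,idx,px,z,g);dl=up[:2]-LO;print('dyaw',round(np.degrees(up[2]-LY),2),'err',round(e,2),'u',round(U@dl*1e3,2),'v',round(W@dl*1e3,2))
    c,s=np.cos(up[2]),np.sin(up[2]);Q=((V@np.array([[c,s],[-s,c]])+dl)*1e3);print((Q@np.c_[U,W]).round(1).tolist())
E
python3 -c "
from h import *
d=get_image('top')
for z in(.0365,.033):rep(d,[0,1,2],np.array([(107,465),(37,115),(262,67)])/5+[270,255]-.4,z)"
```

```text
dyaw 5.3 err 1.21 u -4.29 v 2.8
[[42.4, 73.4], [54.6, -58.0], [-37.0, -66.5], [-52.3, -53.9], [-61.9, 49.7], [-49.2, 64.9]]
dyaw 5.3 err 1.1 u -4.17 v 2.88
[[42.5, 73.5], [54.7, -57.9], [-36.9, -66.4], [-52.1, -53.8], [-61.8, 49.8], [-49.1, 65.0]]
```

>>> carry_out --pt "0 0 0 0 0 -0.16 1" --pt "0 0 0 0 0 -0.2 1" --pt "0 0 0 0.1 0 -0.2 1" --pt "0 0 0 0.25 -0.07 -0.2 1" --pt "0 0 0 0.38 -0.2 -0.2 1"

```text
t: 6.65
tool_pos: [0.3199, 0.2761, 0.1021]
tool_rot: [-2.07, -2.363, -0.002]
contact_force: [0.1, 1.4, 0.2]
opening: 0.0123
grip_force: 0.0
```

```bash
python3 -c "
from h import *
st();go(rel(30,100,80),LY-np.pi/2)"
```

```text
t 6.65 pos [319.9 276.1 102.1] F [0.07 1.39 0.17] yang 7.6 open 12.3
[[-0.132, 0.991, 0.001], [0.991, 0.132, 0.001], [0.001, 0.001, -1.0]]
turn [ 0.0002 -0.0004 -0.0012] shift [ 0.0187 -0.1471  0.0734] mm [  5.6 -44.1  22. ]
```

>>> carry_out --pt "0 0 0 0.019 -0.147 0 1" --pt "0 0 0 0.019 -0.147 0.1 1" --pt "0 0 0 0.019 -0.147 0.22 1" --pt "0 0 0 0.019 -0.147 0.26 1" --pt "0 0 0 0.019 -0.14 0.26 1"

```text
t: 7.15
tool_pos: [0.2753, 0.2733, 0.0214]
tool_rot: [-2.066, -2.364, 0.01]
contact_force: [-0.8, 0.2, -0.1]
opening: -0.0002
grip_force: 0.0
```

```bash
python3 -c "
from h import *
st();go(rel(30,80.5,24),LY-np.pi/2)"
```

```text
t 7.15 pos [275.3 273.3  21.4] F [-0.8   0.24 -0.14] yang 7.7 open -0.2
[[-0.134, 0.991, -0.005], [0.991, 0.134, -0.003], [-0.003, -0.006, -1.0]]
turn [-0.0019  0.0008 -0.0005] shift [ 0.0085  0.0668 -0.0091] mm [ 2.6 20.  -2.7]
```

>>> carry_out --pt "0 0 0 0.008 0.02 -0.008 1" --pt "0 0 0 0.008 0.028 -0.008 1" --pt "0 0 0 0.008 0.033 -0.008 1" --pt "0 0 0 0.008 0.037 -0.008 1" --pt "0 0 0 0.008 0.041 -0.008 1"

```text
t: 7.65
tool_pos: [0.2897, 0.279, 0.027]
tool_rot: [2.067, 2.366, 0.001]
contact_force: [-0.9, 0.1, 0.2]
opening: 0.0
grip_force: 0.2
```

>>> carry_out --pt "0 0 0 0 0.003 0 1" --pt "0 0 0 0 0.006 0 1" --pt "0 0 0 0 0.009 0 1"

```text
t: 7.95
tool_pos: [0.2914, 0.2794, 0.0267]
tool_rot: [-2.066, -2.365, 0.001]
contact_force: [-4.6, 1.1, 6.2]
opening: 0.0
grip_force: 2.9
```

```bash
python3 -c "
from h import *
st();go(rel(30,80.5,24),LY-np.pi/2)"
```

```text
t 7.95 pos [291.4 279.4  26.7] F [-4.58  1.06  6.18] yang 7.7 open 0.0
[[-0.134, 0.991, -0.001], [0.991, 0.134, 0.0], [0.001, -0.001, -1.0]]
turn [-0.0004 -0.0002 -0.0005] shift [-0.0045  0.0106  0.009 ] mm [-1.4  3.2  2.7]
```

>>> carry_out --pt "0 0 0 0 -0.02 0 1" --pt "0 0 0 0 -0.04 -0.02 1"

```text
t: 8.15
tool_pos: [0.2792, 0.2768, 0.0317]
tool_rot: [2.067, 2.366, -0.003]
contact_force: [0.7, 0.7, 0.5]
opening: -0.0004
grip_force: 0.0
```

```bash
cat >> h.py <<'E'
UP0=np.array([.37888,.26147,1.89237])
S0={"green":(162,208),"blue":(234,445),"brown":(262,263),"orange":(362,315),"pink1":(314,160),"pink2":(287,340),"peach":(337,237)}
def dots(img):
    """template-match each coloured dot; returns {name: px}"""
    ref=cv2.imread("pics/top0.png");lab=lambda i:cv2.cvtColor(i,cv2.COLOR_BGR2LAB).astype(np.float32)
    roi=img[250:360,260:360];L=cv2.GaussianBlur(lab(roi),(0,0),1);out={};LR=cv2.GaussianBlur(lab(ref),(0,0),1)
    for n,p in S0.items():
        c=np.array(p)/6+[262,255]; col=LR[int(round(c[1])),int(round(c[0]))]
        m=np.linalg.norm((L-col)*[.6,1,1],axis=2)<22
        k,lb,s,ce=cv2.connectedComponentsWithStats(m.astype(np.uint8))
        cand=[ce[i]+[260,250] for i in range(1,k) if 15<s[i,4]<110]
        if cand: out[n]=cand
    return out
def uppose(d=None):
    d=d or get_image("top")
    z=.043
    def back(px):
        h=np.linalg.inv(d["mtx"])@np.array([*px,1]);C=-d["R"].T@d["t"];r=d["R"].T@h;return (C+r*(z-C[2])/r[2])[:2]
    ref=dots(cv2.imread("pics/top0.png"));now=dots(d["img"])
    A=[];B=[];N=[]
    for n,p in S0.items():
        c=np.array(p)/6+[262,255]
        if n in ref and n in now:
            a=min(ref[n],key=lambda q:np.hypot(*(q-c)))
            b=min(now[n],key=lambda q:np.hypot(*(q-c)))
            if np.hypot(*(a-c))<2 and np.hypot(*(b-c))<10: A.append(back(a));B.append(back(b));N.append(n)
    A,B=np.array(A),np.array(B)
    f=lambda p:((A-UP0[:2])@np.array([[np.cos(p[2]),np.sin(p[2])],[-np.sin(p[2]),np.cos(p[2])]])+UP0[:2]+p[:2]-B).ravel()*1e3
    r=least_squares(f,[0,0,0],x_scale=[.01,.01,.1],loss="soft_l1",f_scale=.5)
    dl=UP0[:2]+r.x[:2]-LO
    print("upper: dyaw",round(np.degrees(UP0[2]+r.x[2]-LY),2),"u",round(U@dl*1e3,2),"v",round(W@dl*1e3,2),N,f(r.x).round(1).tolist())
E
python3 -c "
from h import *
st();uppose();d=get_image('top');
cv2.imwrite('pics/t3.png',d['img'])
for n in['p2']:pass
go(rel(30,88,24),LY-np.pi/2)"
```

```text
t 8.15 pos [279.2 276.8  31.7] F [0.71 0.73 0.49] yang 7.7 open -0.4
[[-0.134, 0.991, -0.001], [0.991, 0.134, -0.002], [-0.001, -0.001, -1.0]]
upper: dyaw 4.68 u -5.51 v 2.04 ['green', 'brown', 'orange', 'pink1'] [-0.1, 0.1, 0.2, 0.2, -0.3, -0.2, 0.1, -0.2]
turn [ 0.0004 -0.0001 -0.0003] shift [-0.0036  0.0251  0.0297] mm [-1.1  7.5  8.9]
```

>>> carry_out --pt "0 0 0 -0.004 0.02 0.002 1" --pt "0 0 0 -0.004 0.03 0.002 1" --pt "0 0 0 -0.004 0.036 0.002 1" --pt "0 0 0 -0.004 0.039 0.002 1" --pt "0 0 0 -0.004 0.042 0.002 1"

```text
t: 8.75
tool_pos: [0.2928, 0.2779, 0.0317]
tool_rot: [-2.067, -2.366, 0.001]
contact_force: [-0.4, -0.4, 0.2]
opening: 0.0002
grip_force: 0.0
```

```bash
python3 -c "
from h import *
st();uppose();go(rel(30,80.5,24),LY-np.pi/2)"
```

```text
t 8.75 pos [292.8 277.9  31.7] F [-0.36 -0.4   0.22] yang 7.7 open 0.2
[[-0.134, 0.991, -0.0], [0.991, 0.134, -0.0], [-0.0, -0.0, -1.0]]
upper: dyaw 7.04 u -7.12 v 2.08 ['green', 'brown', 'orange', 'pink1'] [-1.2, -0.2, 1.7, -0.7, -1.3, 1.3, 1.0, 0.1]
turn [-0.0001  0.     -0.0005] shift [0.0008 0.0066 0.026 ] mm [0.2 2.  7.8]
```

>>> carry_out --pt "0 0 0 0 0.003 0 1" --pt "0 0 0 0 0.006 0 1" --pt "0 0 0 0 0.009 0 1"

```text
t: 9.1
tool_pos: [0.2954, 0.2784, 0.0319]
tool_rot: [-2.067, -2.366, 0.0]
contact_force: [0.1, 0.7, 0.2]
opening: 0.0003
grip_force: 0.0
```

```bash
python3 -c "
from h import *
st();uppose();d=get_image('top');print({k:[x.round(1).tolist() for x in v] for k,v in dots(d['img']).items()})
go(rel(30,80.5,24),LY-np.pi/2)"
```

```text
t 9.1 pos [295.4 278.4  31.9] F [0.12 0.71 0.21] yang 7.7 open 0.3
[[-0.134, 0.991, -0.0], [0.991, 0.134, -0.0], [-0.0, -0.0, -1.0]]
upper: dyaw 4.64 u -5.56 v 2.4 ['green', 'brown', 'pink1'] [-0.4, -0.1, 1.7, 0.3, -0.2, -0.2]
{'green': [[294.3, 288.4], [265.0, 350.0]], 'brown': [[309.9, 300.0], [312.4, 312.4], [323.4, 311.0]], 'pink1': [[320.2, 282.9]], 'pink2': [[320.2, 282.9]], 'peach': [[330.7, 277.7], [304.4, 273.1], [293.7, 304.9], [334.5, 326.0], [355.2, 326.1]]}
turn [ 0.     -0.     -0.0005] shift [ 0.0005 -0.0022  0.0265] mm [ 0.2 -0.7  7.9]
```

>>> carry_out --pt "0 0 0 0 -0.03 0 1" --pt "0 0 0 0 -0.03 0.046 1" --pt "0 0 0 0 -0.025 0.046 1" --pt "0 0 0 0 -0.02 0.046 1" --pt "0 0 0 0 -0.017 0.046 1"

```text
t: 9.7
tool_pos: [0.2905, 0.2779, 0.0186]
tool_rot: [2.067, 2.366, 0.001]
contact_force: [-1.2, 0.1, 0.2]
opening: 0.0002
grip_force: 0.3
```

>>> carry_out --pt "0 0 0 0 0.003 0 1" --pt "0 0 0 0 0.006 0 1" --pt "0 0 0 0 0.008 0 1"

```text
t: 10.0
tool_pos: [0.2924, 0.2782, 0.0183]
tool_rot: [-2.066, -2.365, 0.001]
contact_force: [-2.4, 1.1, 2.9]
opening: -0.0
grip_force: 1.8
```

```bash
python3 -c "
from h import *
st();uppose()
go(rel(30,80.5,18),LY-np.pi/2)"
```

```text
t 10.0 pos [292.4 278.2  18.3] F [-2.44  1.07  2.88] yang 7.7 open -0.0
[[-0.134, 0.991, -0.001], [0.991, 0.134, 0.0], [0.0, -0.001, -1.0]]
upper: dyaw 4.85 u -8.14 v 1.38 ['green', 'brown', 'orange', 'pink1'] [-1.1, -0.1, 1.5, -0.6, -1.1, 0.8, 0.9, 0.1]
turn [-0.0003 -0.0001 -0.0005] shift [-0.0001  0.0077  0.001 ] mm [-0.   2.3  0.3]
```

>>> carry_out --pt "0 0 0 0 0.002 0 1" --pt "0 0 0 0 0.005 0 1" --pt "0 0 0 0 0.007 0 1"

```text
t: 10.35
tool_pos: [0.2946, 0.2784, 0.0181]
tool_rot: [-2.067, -2.365, 0.0]
contact_force: [-5.2, 0.9, 3.7]
opening: -0.0005
grip_force: 2.2
```

```bash
python3 -c "
from h import *
st();uppose()
a=cv2.resize(get_image('top')['img'][255:355,270:350],None,fx=5,fy=5,interpolation=cv2.INTER_CUBIC)
b=cv2.resize(get_image('side')['img'][180:280,160:240],None,fx=5,fy=5,interpolation=cv2.INTER_CUBIC)
cv2.imwrite('pics/p4.png',np.hstack([a,b]))
go(rel(30,80.5,18),LY-np.pi/2)"
```

```text
t 10.35 pos [294.6 278.4  18.1] F [-5.23  0.93  3.73] yang 7.7 open -0.5
[[-0.134, 0.991, -0.001], [0.991, 0.134, 0.0], [0.0, -0.001, -1.0]]
upper: dyaw 2.47 u -10.43 v 0.79 ['green', 'brown', 'orange', 'pink1'] [-0.9, 0.1, 1.7, -0.9, -0.8, 0.7, 0.6, -0.0]
turn [ 0.     -0.     -0.0005] shift [ 0.0005 -0.      0.0004] mm [ 0.1 -0.   0.1]
```

View pics/p4.png

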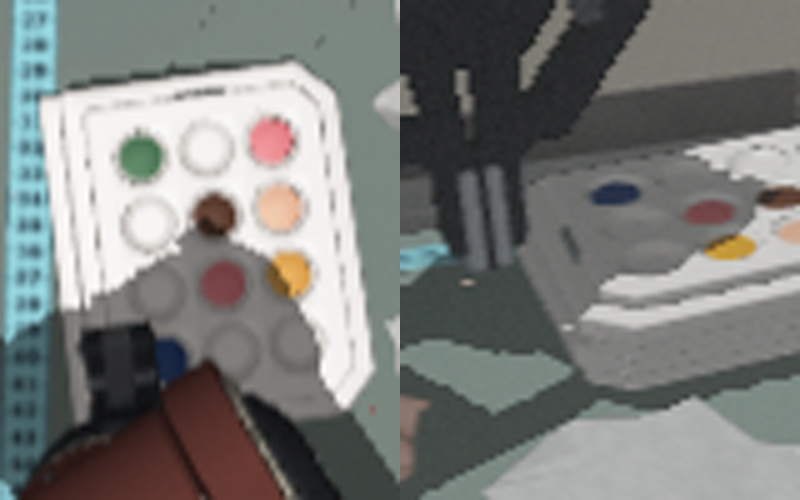

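>>> carry_out --pt "0 0 0 0 -0.03 0 1" --pt "0 0 0 0 -0.05 0 1" --pt "0 0 0 0 -0.06 -0.16 1" --pt "0 0 0 0.05 -0.06 -0.3 -1" --pt "0 0 0 0.1 -0.06 -0.36 -1"

```text
t: 11.0
tool_pos: [0.2745, 0.307, 0.1305]
tool_rot: [2.066, 2.363, 0.012]
contact_force: [0.5, 1.0, -0.1]
opening: 0.0285
grip_force: 0.0
```

```bash
python3 -c "
from h import *
d=get_image('top')
for z in(.0365,.031):rep(d,[1,2,3,4,5],np.array([(62,93),(295,62),(335,100),(375,365),(345,410)])/5+[270,255]-.4,z)
print(dots(d['img']))
st();uppose();go(rel(-90,0,12),LY-np.pi/2)"
```

```text
dyaw 0.28 err 1.71 u -8.98 v 0.1
[[43.7, 66.4], [44.3, -65.6], [-47.7, -66.1], [-61.7, -52.2], [-62.2, 51.8], [-48.3, 65.9]]
dyaw 0.28 err 1.56 u -9.14 v 0.24
[[43.5, 66.5], [44.2, -65.5], [-47.8, -65.9], [-61.9, -52.0], [-62.4, 52.0], [-48.5, 66.0]]
{'green': [array([297.92727273, 286.34545455])], 'brown': [array([312.75609756, 298.        ]), array([302.24, 327.72])], 'orange': [array([327.54716981, 309.56603774])], 'pink1': [array([323.93939394, 282.84848485]), array([314.20588235, 311.5       ])], 'pink2': [array([323.93939394, 282.84848485]), array([314.20588235, 311.5       ])], 'peach': [array([333.03703704, 274.81481481]), array([308.26086957, 272.26086957]), array([296.55263158, 301.5       ]), array([327.68292683, 325.80487805]), array([353.88235294, 323.70588235])]}
t 11.05 pos [275.3 309.4 132.7] F [-0.43  0.23  2.93] yang 7.8 open 35.9
[[-0.135, 0.991, 0.009], [0.991, 0.135, 0.008], [0.007, 0.01, -1.0]]
upper: dyaw 0.49 u -9.91 v 1.05 ['green', 'brown', 'orange', 'pink1', 'pink2'] [-0.0, 0.1, 0.1, 0.4, -0.5, -0.1, 0.3, -0.2, -0.0, -0.2]
turn [ 0.0024 -0.0013  0.0001] shift [-0.5078  0.3184  0.3939] mm [-152.4   95.5  118.2]
```

>>> carry_out --pt "0 0 0 -0.1 0.06 0 -1" --pt "0 0 0 -0.24 0.15 0 -1" --pt "0 0 0 -0.37 0.22 0 -1" --pt "0 0 0 -0.47 0.3 0.1 -1" --pt "0 0 0 -0.53 0.318 0.17 -1"

```text
t: 11.6
tool_pos: [0.3894, 0.1581, 0.0729]
tool_rot: [2.07, 2.363, -0.002]
contact_force: [0.0, 0.4, -0.9]
opening: 0.0855
grip_force: 0.0
```

```bash
python3 -c "
from h import *
st();uppose();go(rel(-90,0,4),LY-np.pi/2)"
```

```text
t 11.6 pos [389.4 158.1  72.9] F [ 0.04  0.37 -0.88] yang 7.6 open 85.5
[[-0.132, 0.991, -0.0], [0.991, 0.132, -0.001], [-0.001, -0.001, -1.0]]
upper: dyaw 0.54 u -9.93 v 0.89 ['green', 'blue', 'brown', 'orange', 'pink1', 'pink2'] [-0.1, 0.1, -0.3, 0.1, 0.1, 0.6, -0.3, -0.1, 0.7, -0.6, 0.1, -0.2]
turn [-0.0026  0.0011 -0.0016] shift [0.0462 0.0224 0.2158] mm [13.9  6.7 64.7]
```

>>> carry_out --pt "0 0 -0.0015 0.046 0.022 0 -1" --pt "0 0 -0.0015 0.046 0.022 0.12 -1" --pt "0 0 -0.0015 0.046 0.022 0.2 -1" --pt "0 0 -0.0015 0.046 0.022 0.218 -1" --pt "0 0 -0.0015 0.046 0.022 0.218 -1"

```text
t: 12.15
tool_pos: [0.3914, 0.1749, 0.0081]
tool_rot: [-2.06, -2.369, 0.005]
contact_force: [-0.7, -0.3, -0.3]
opening: 0.0852
grip_force: 0.0
```

```bash
python3 -c "
from h import *
st();go(rel(-74,0,4),LY-np.pi/2)
d=get_image('side');o=get_obs()
cv2.imwrite('pics/s5.png',cv2.resize(d['img'][180:270,165:300],None,fx=5.9,fy=5.9,interpolation=cv2.INTER_CUBIC))"
```

```text
t 12.15 pos [391.4 174.9   8.1] F [-0.69 -0.33 -0.34] yang 8.0 open 85.2
[[-0.139, 0.99, -0.004], [0.99, 0.139, -0.001], [-0.001, -0.004, -1.0]]
turn [-0.0013  0.0002  0.0011] shift [ 0.0391 -0.0039  0.0135] mm [11.7 -1.2  4.1]
```

View pics/s5.png

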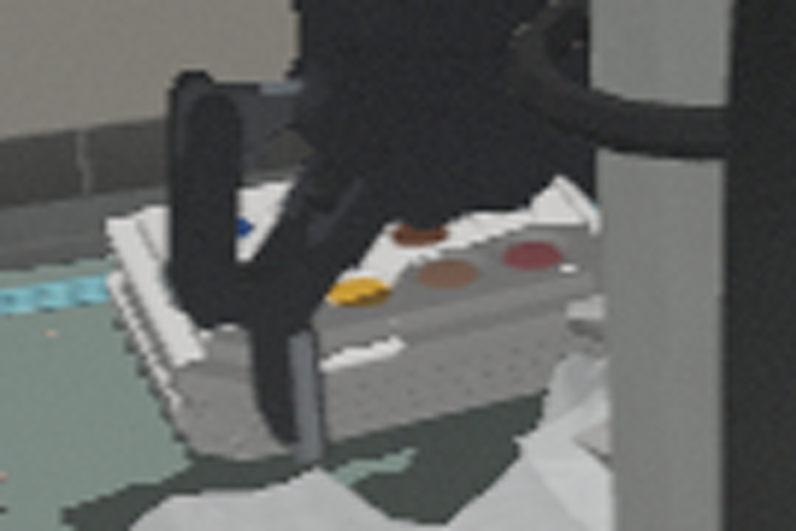

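>>> carry_out --pt "0 0 0.001 0.015 -0.003 0.0135 -1" --pt "0 0 0.001 0.03 -0.003 0.0135 -1" --pt "0 0 0.001 0.037 -0.003 0.0135 -1" --pt "0 0 0.001 0.042 -0.003 0.0135 -1" --pt "0 0 0.001 0.045 -0.003 0.0135 -1"

```text
t: 12.7
tool_pos: [0.3912, 0.1886, 0.0062]
tool_rot: [2.063, 2.367, 0.0]
contact_force: [0.3, -5.0, 1.7]
opening: 0.0852
grip_force: 1.9
```

```bash
python3 -c "
from h import *
st();uppose();go(rel(-70,0,4),LY-np.pi/2)"
```

```text
t 12.7 pos [391.2 188.6   6.2] F [ 0.32 -5.05  1.66] yang 7.9 open 85.2
[[-0.137, 0.991, 0.001], [0.991, 0.137, -0.001], [-0.001, 0.001, -1.0]]
upper: dyaw 0.97 u -9.51 v 0.81 ['green', 'blue'] [0.2, 0.0, -0.2, -0.0]
turn [0.0003 0.0003 0.0002] shift [ 0.0072 -0.0095  0.0072] mm [ 2.2 -2.8  2.2]
```

>>> carry_out --pt "0 0 0 0 0 -0.006 -1" --pt "0 0 0 0 0 -0.012 -1" --pt "0 0 0 0 0 -0.018 -1" --pt "0 0 0 0 0 -0.018 -1"

```text
t: 13.15
tool_pos: [0.3906, 0.1886, 0.0112]
tool_rot: [-2.065, -2.367, 0.0]
contact_force: [-0.6, -1.2, -0.6]
opening: 0.0854
grip_force: 0.5
```

```bash
python3 -c "
from h import *
st();uppose();go(rel(-70,0,4),LY-np.pi/2)"
```

```text
t 13.15 pos [390.6 188.6  11.2] F [-0.57 -1.25 -0.61] yang 7.8 open 85.4
[[-0.136, 0.991, -0.0], [0.991, 0.136, 0.0], [0.0, -0.0, -1.0]]
upper: dyaw 0.81 u -9.37 v 0.73 ['green', 'blue'] [0.2, 0.0, -0.2, -0.0]
turn [-0. -0.  0.] shift [ 0.0067 -0.0076  0.0238] mm [ 2.  -2.3  7.1]
```

>>> carry_out --pt "0 0 0 0.003 0 -0.002 -1" --pt "0 0 0 0.006 0 -0.004 -1" --pt "0 0 0 0.009 0 -0.006 -1"

```text
t: 13.5
tool_pos: [0.3902, 0.1914, 0.0128]
tool_rot: [-2.065, -2.367, 0.0]
contact_force: [-0.2, -0.6, -1.6]
opening: 0.0856
grip_force: 0.5
```

```bash
python3 -c "
from h import *
st();uppose();go(rel(-70,0,4),LY-np.pi/2)"
```

```text
t 13.5 pos [390.2 191.4  12.8] F [-0.23 -0.57 -1.57] yang 7.8 open 85.6
[[-0.136, 0.991, -0.0], [0.991, 0.136, 0.0], [0.0, -0.0, -1.0]]
upper: dyaw 0.42 u -6.51 v 1.1 ['green', 'blue'] [0.1, 0.0, -0.1, -0.0]
turn [-0.     -0.0001  0.    ] shift [-0.0031 -0.0077  0.0297] mm [-0.9 -2.3  8.9]
```

>>> carry_out --pt "0 0 0 0.004 0 -0.001 -1" --pt "0 0 0 0.008 0 -0.001 -1" --pt "0 0 0 0.012 0 -0.001 -1" --pt "0 0 0 0.016 0 -0.001 -1"

```text
t: 13.95
tool_pos: [0.3897, 0.1962, 0.0133]
tool_rot: [2.065, 2.368, 0.0]
contact_force: [-0.2, -1.8, 0.9]
opening: 0.0853
grip_force: 1.0
```

```bash
python3 -c "
from h import *
st();uppose();go(rel(-70,0,4),LY-np.pi/2)"
```

```text
t 13.95 pos [389.7 196.2  13.3] F [-0.16 -1.83  0.86] yang 7.8 open 85.3
[[-0.136, 0.991, 0.0], [0.991, 0.136, -0.0], [-0.0, 0.0, -1.0]]
upper: dyaw 0.6 u -1.71 v 0.61 ['green', 'blue'] [-0.2, -0.0, 0.2, 0.0]
turn [ 0.     -0.0001  0.0001] shift [-0.0193 -0.0081  0.031 ] mm [-5.8 -2.4  9.3]
```

>>> carry_out --pt "0 0 0 0.002 0 0 -1" --pt "0 0 0 0.004 0 0 -1" --pt "0 0 0 0.006 0 0 -1" --pt "0 0 0 0.006 0 0 -1"

```text
t: 14.4
tool_pos: [0.3895, 0.198, 0.0132]
tool_rot: [-2.065, -2.368, -0.0]
contact_force: [0.1, -1.7, 1.4]
opening: 0.0853
grip_force: 0.9
```

```bash
python3 -c "
from h import *
st();uppose();go(rel(-70,0,4),LY-np.pi/2)"
```

```text
t 14.4 pos [389.5 198.   13.2] F [ 0.1  -1.75  1.44] yang 7.8 open 85.3
[[-0.136, 0.991, 0.0], [0.991, 0.136, 0.0], [0.0, 0.0, -1.0]]
upper: dyaw 0.5 u 0.39 v 0.91 ['green', 'blue'] [0.1, 0.0, -0.1, -0.0]
turn [ 0.0001 -0.      0.    ] shift [-0.0245 -0.0081  0.0308] mm [-7.3 -2.4  9.2]
```

>>> carry_out --pt "0 0 0 -0.03 0 0 -1" --pt "0 0 0 -0.1 0 0 -1" --pt "0 0 0 -0.18 0 -0.1 -1" --pt "0 0 0 -0.3 0 -0.2 -1" --pt "0 0 0 -0.4 0 -0.25 -1"

```text
t: 14.95
tool_pos: [0.4071, 0.0776, 0.0908]
tool_rot: [2.063, 2.365, 0.005]
contact_force: [0.2, 0.3, -0.1]
opening: 0.0852
grip_force: 0.0
```

```bash
python3 -c "
from h import *
st();uppose()
a=cv2.resize(get_image('top')['img'][265:350,275:342],None,fx=6,fy=6,interpolation=cv2.INTER_CUBIC)
b=cv2.resize(get_image('side')['img'][195:265,175:241],None,fx=6,fy=6,interpolation=cv2.INTER_CUBIC)
b=np.vstack([b,np.zeros((a.shape[0]-b.shape[0],b.shape[1],3),np.uint8)])
cv2.imwrite('pics/p5.png',np.hstack([a,b])[:, :800])"
```

```text
t 14.95 pos [407.1  77.6  90.8] F [ 0.22  0.34 -0.11] yang 7.8 open 85.2
[[-0.136, 0.991, 0.004], [0.991, 0.136, 0.0], [-0.0, 0.004, -1.0]]
upper: dyaw 0.44 u 0.93 v 0.97 ['green', 'blue', 'brown', 'orange', 'pink1', 'pink2'] [0.1, 0.0, -0.2, -0.0, 0.1, 0.3, -0.2, -0.2, 0.3, -0.2, -0.1, 0.1]
```

View pics/p5.png

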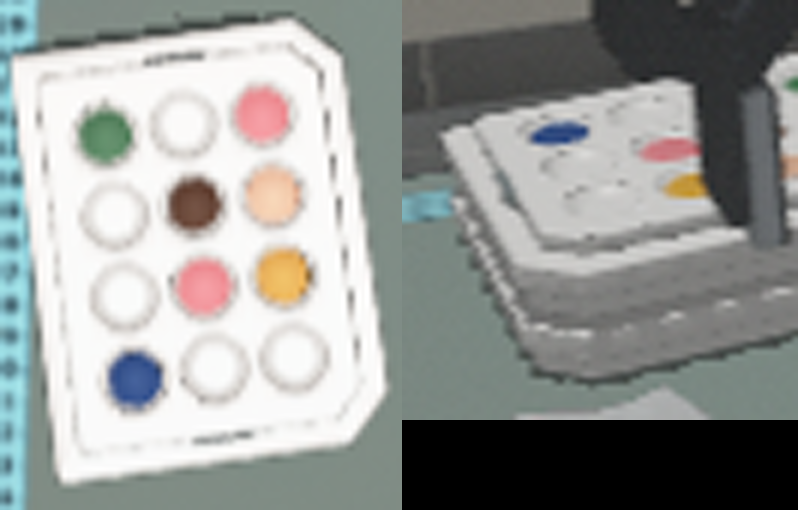

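```bash
python3 -c "
from h import *
go(rel(.5,-47,60),LY-np.pi/2);go(rel(.5,48,60),LY-np.pi/2)"
```

```text
turn [ 0.0012 -0.0001 -0.0011] shift [0.6162 0.1425 0.0995] mm [184.9  42.8  29.8]
turn [ 0.0012 -0.0001 -0.0011] shift [ 0.615  -0.1741  0.0983] mm [184.5 -52.2  29.5]
```

>>> carry_out --pt "0 0 0 0 0.142 0 1" --pt "0 0 0 0.2 0.142 0 1" --pt "0 0 0 0.4 0.142 0 1" --pt "0 0 0 0.54 0.142 0.06 1" --pt "0 0 0 0.616 0.142 0.1 1"

```text
t: 15.6
tool_pos: [0.4217, 0.2709, 0.0573]
tool_rot: [-2.062, -2.369, -0.001]
contact_force: [0.4, 0.3, -0.4]
opening: 0.012
grip_force: 0.0
```

>>> carry_out --pt "0 0 0 0 0 0.0 1" --pt "0 0 0 0 0 0.02 1" --pt "0 0 0 0 0 0.03 1"

```text
t: 15.9
tool_pos: [0.4222, 0.2673, 0.0481]
tool_rot: [-2.065, -2.367, 0.002]
contact_force: [0.2, -0.6, 0.5]
opening: 0.0
grip_force: 0.0
```

```bash
python3 -c "
from h import *
st();go(rel(.5,-47,45),LY-np.pi/2)"
```

```text
t 15.9 pos [422.2 267.3  48.1] F [ 0.2  -0.59  0.51] yang 7.8 open 0.0
[[-0.136, 0.991, -0.001], [0.991, 0.136, -0.001], [-0.0, -0.001, -1.0]]
turn [-0.0004  0.0001 -0.    ] shift [-0.0038  0.0091  0.0105] mm [-1.1  2.7  3.1]
```

>>> carry_out --pt "0 0 0 -0.003 0.008 0.006 1" --pt "0 0 0 -0.003 0.008 0.012 1" --pt "0 0 0 -0.003 0.008 0.016 1" --pt "0 0 0 -0.003 0.008 0.02 1" --pt "0 0 0 -0.003 0.008 0.023 1"

```text
t: 16.4
tool_pos: [0.4255, 0.2671, 0.0423]
tool_rot: [2.066, 2.367, 0.0]
contact_force: [-1.3, -0.6, -0.0]
opening: -0.0
grip_force: 0.0
```

>>> carry_out --pt "0 0 0 0 0 0.002 1" --pt "0 0 0 0 0 0.004 1"

```text
t: 16.6
tool_pos: [0.4254, 0.2674, 0.0411]
tool_rot: [2.065, 2.367, 0.0]
contact_force: [-0.2, -0.0, -0.6]
opening: 0.0001
grip_force: 0.0
```

>>> carry_out --pt "0 0 0 0 0 0.002 1" --pt "0 0 0 0 0 0.004 1" --pt "0 0 0 0 0 0.005 1"

```text
t: 16.9
tool_pos: [0.4254, 0.2674, 0.0397]
tool_rot: [2.065, 2.368, 0.0]
contact_force: [-1.0, -0.0, 2.2]
opening: 0.0001
grip_force: 0.8
```

>>> carry_out --pt "0 0 0 0 0 0.002 1" --pt "0 0 0 0 0 0.003 1"

```text
t: 17.1
tool_pos: [0.4257, 0.2675, 0.0392]
tool_rot: [2.065, 2.367, 0.001]
contact_force: [-0.3, -0.9, 4.1]
opening: -0.0002
grip_force: 2.0
```

>>> carry_out --pt "0 0 0 0 0 0.002 1" --pt "0 0 0 0 0 0.003 1"

```text
t: 17.3
tool_pos: [0.4255, 0.2674, 0.0379]
tool_rot: [2.065, 2.367, 0.001]
contact_force: [-1.5, -0.7, 3.9]
opening: 0.0
grip_force: 2.0
```

>>> carry_out --pt "0 0 0 0 0 0.002 1" --pt "0 0 0 0 0 0.003 1"

```text
t: 17.5
tool_pos: [0.4256, 0.2674, 0.0379]
tool_rot: [2.065, 2.368, -0.0]
contact_force: [-2.6, -0.4, 10.1]
opening: -0.0
grip_force: 5.0
```

>>> carry_out --pt "0 0 0 0 0 -0.04 1" --pt "0 0 0 0 -0.1 -0.04 1" --pt "0 0 0 0 -0.22 -0.04 1" --pt "0 0 0 0 -0.31 -0.04 1" --pt "0 0 0 0 -0.31 -0.02 1"

```text
t: 18.0
tool_pos: [0.3307, 0.2543, 0.0424]
tool_rot: [-2.063, -2.369, 0.0]
contact_force: [-0.1, 0.2, -0.2]
opening: 0.0004
grip_force: 0.0
```

```bash
python3 -c "
from h import *
st();go(rel(.5,47,41),LY-np.pi/2);uppose()"
```

```text
t 18.0 pos [330.7 254.3  42.4] F [-0.13  0.17 -0.21] yang 7.9 open 0.4
[[-0.137, 0.991, -0.0], [0.991, 0.137, 0.0], [0.0, -0.0, -1.0]]
turn [-0.0002 -0.      0.0005] shift [-0.0022  0.004   0.0047] mm [-0.7  1.2  1.4]
upper: dyaw 2.63 u 0.31 v -0.96 ['green', 'pink1'] [-0.1, 0.7, 0.1, -0.7]
```

>>> carry_out --pt "0 0 0 0 0 0.003 1" --pt "0 0 0 0 0 0.006 1" --pt "0 0 0 0 0 0.008 1"

```text
t: 18.35
tool_pos: [0.3341, 0.2548, 0.0407]
tool_rot: [2.066, 2.367, 0.001]
contact_force: [0.1, -1.5, 0.3]
opening: -0.0003
grip_force: 0.0
```

>>> carry_out --pt "0 0 0 0 0 0.002 1" --pt "0 0 0 0 0 0.004 1"

```text
t: 18.55
tool_pos: [0.3339, 0.2549, 0.0399]
tool_rot: [2.065, 2.367, 0.001]
contact_force: [-1.2, -1.5, 5.6]
opening: 0.0001
grip_force: 2.7
```

>>> carry_out --pt "0 0 0 0 0 0.002 1" --pt "0 0 0 0 0 0.003 1"

```text
t: 18.75
tool_pos: [0.3338, 0.2549, 0.0392]
tool_rot: [2.065, 2.367, 0.001]
contact_force: [-1.5, -2.0, 5.5]
opening: 0.0003
grip_force: 3.0
```

>>> carry_out --pt "0 0 0 0 0 0.002 1" --pt "0 0 0 0 0 0.003 1"

```text
t: 18.95
tool_pos: [0.3335, 0.2548, 0.0376]
tool_rot: [2.065, 2.367, 0.001]
contact_force: [-0.5, -0.1, 0.2]
opening: -0.0002
grip_force: 0.0
```

>>> carry_out --pt "0 0 0 0 0 0.002 1" --pt "0 0 0 0 0 0.003 1"

```text
t: 19.15
tool_pos: [0.3335, 0.2548, 0.0375]
tool_rot: [-2.065, -2.367, 0.0]
contact_force: [-3.5, -2.1, 10.4]
opening: 0.0
grip_force: 5.1
```

>>> carry_out --pt "0 0 0 0 0 -0.03 1" --pt "0 0 0 0 0.12 -0.03 1" --pt "0 0 0 0 0.24 -0.03 1" --pt "0 0 0 0 0.31 -0.015 1" --pt "0 0 0 0 0.31 -0.006 1"

```text
t: 19.65
tool_pos: [0.4279, 0.2676, 0.0389]
tool_rot: [2.066, 2.365, 0.003]
contact_force: [-0.8, 0.4, -0.1]
opening: 0.0004
grip_force: 0.0
```

>>> carry_out --pt "0 0 0 0 0 0.0 1" --pt "0 0 0 0 0 0.002 1" --pt "0 0 0 0 0 0.004 1" --pt "0 0 0 0 0 0.004 1"

```text
t: 20.05
tool_pos: [0.4244, 0.2671, 0.0375]
tool_rot: [-2.064, -2.368, 0.002]
contact_force: [-2.8, -2.7, 6.0]
opening: -0.0
grip_force: 2.5
```

>>> carry_out --pt "0 0 0 0 0 -0.15 1" --pt "0 0 0 0.0 0.12 -0.25 -1" --pt "0 0 0 0 0.25 -0.25 -1" --pt "0 0 0 0 0.4 -0.25 -1" --pt "0 0 0 0 0.4 -0.25 -1"

```text
t: 20.55
tool_pos: [0.5476, 0.2838, 0.1115]
tool_rot: [2.066, 2.365, 0.002]
contact_force: [-1.3, -0.6, -0.2]
opening: 0.0582
grip_force: 0.0
```

```bash
python3 -c "
from h import *
st();uppose();go([.5713,.2228,.060],np.radians(-4.5))"
```

```text
t 20.55 pos [547.6 283.8 111.5] F [-1.34 -0.55 -0.2 ] yang 7.7 open 58.2
[[-0.134, 0.991, 0.001], [0.991, 0.134, 0.0], [0.0, 0.001, -1.0]]
upper: dyaw 8.62 u 9.44 v -2.66 ['blue'] [0.0, -0.0]
turn [-0.0004  0.      0.0681] shift [-0.2127  0.0593  0.1704] mm [-63.8  17.8  51.1]
```

>>> carry_out --pt "0 0 0.068 -0.15 0.04 0 -1" --pt "0 0 0.068 -0.213 0.059 0.1 -1" --pt "0 0 0.068 -0.213 0.059 0.17 -1" --pt "0 0 0.068 -0.213 0.059 0.17 -1"

```text
t: 21.0
tool_pos: [0.5662, 0.2215, 0.0571]
tool_rot: [-2.303, -2.13, 0.011]
contact_force: [-1.1, -0.8, 0.1]
opening: 0.0854
grip_force: 0.0
```

```bash
python3 -c "
from h import *
st();go([.5713,.2228,.0145],np.radians(-4.5));uppose()"
```

```text
t 21.0 pos [566.2 221.5  57.1] F [-1.13 -0.78  0.06] yang -4.5 open 85.4
[[0.078, 0.997, -0.008], [0.997, -0.078, -0.002], [-0.002, -0.008, -1.0]]
turn [-0.0025  0.0007  0.0002] shift [0.0058 0.0177 0.1419] mm [ 1.8  5.3 42.6]
upper: dyaw 0.23 u 1.01 v 0.63 ['green', 'blue', 'brown', 'orange', 'pink1', 'pink2'] [-0.0, -0.2, -0.5, 0.2, 0.1, 0.1, -0.0, -0.3, -0.0, 0.1, 0.5, 0.1]
```

>>> carry_out --pt "0 0 0 0.003 0.003 0.1 -1" --pt "0 0 0 0.003 0.003 0.135 -1" --pt "0 0 0 0.003 0.003 0.14 -1" --pt "0 0 0 0.003 0.003 0.14 -1"

```text
t: 21.45
tool_pos: [0.5713, 0.224, 0.0199]
tool_rot: [2.305, 2.135, 0.001]
contact_force: [0.5, 0.3, -0.2]
opening: 0.0853
grip_force: 0.0
```

```bash
python3 -c "
from h import *
st();go([.5713,.2228,.0145],np.radians(-4.5))"
```

```text
t 21.45 pos [571.3 224.   19.9] F [ 0.47  0.29 -0.21] yang -4.4 open 85.3
[[0.077, 0.997, 0.001], [0.997, -0.077, 0.0], [0.0, 0.0, -1.0]]
turn [ 0.0002 -0.0001  0.0006] shift [-0.004   0.0001  0.0181] mm [-1.2  0.   5.4]
```

>>> carry_out --pt "0 0 0 -0.004 0 0.018 -1" --pt "0 0 0 -0.004 0 0.018 0" --pt "0 0 0 -0.004 0 0.018 0.3" --pt "0 0 0 -0.004 0 0.018 0.6" --pt "0 0 0 -0.004 0 0.018 1" --force 30

```text
t: 21.95
tool_pos: [0.5715, 0.2224, 0.014]
tool_rot: [2.306, 2.134, 0.001]
contact_force: [-0.3, -0.3, 0.9]
opening: 0.0282
grip_force: 0.0
```

>>> carry_out --pt "0 0 0 0 0 0 1" --pt "0 0 0 0 0 0 1" --pt "0 0 0 0 0 0 1" --pt "0 0 0 0 0 0 1"

```text
t: 22.35
tool_pos: [0.5716, 0.2224, 0.014]
tool_rot: [2.305, 2.134, 0.001]
contact_force: [0.3, 0.4, 0.6]
opening: 0.0113
grip_force: 30.5
```

```bash
python3 -c "
from h import *
st();print(get_obs()['grip_force'])"
```

```text
t 22.35 pos [571.6 222.4  14. ] F [0.27 0.39 0.57] yang -4.4 open 11.3
[[0.077, 0.997, 0.001], [0.997, -0.077, 0.0], [0.0, 0.001, -1.0]]
30.51905930042267
```

```bash
cat >> h.py <<'E'
def cfit(d,mask,z,g,box=None):
    cs,_=cv2.findContours(mask.astype(np.uint8),cv2.RETR_EXTERNAL,cv2.CHAIN_APPROX_NONE)
    c=max(cs,key=cv2.contourArea)[:,0].astype(float)
    def poly(p):
        co,s=np.cos(p[2]),np.sin(p[2]);P=V@np.array([[co,s],[-s,co]])+p[:2];return proj(d,np.c_[P,np.full(6,z)]).astype(np.float32).reshape(-1,1,2)
    f=lambda p:np.array([cv2.pointPolygonTest(poly(p),tuple(map(float,q)),True) for q in c])-.5
    r=least_squares(f,g,x_scale=[.01,.01,.1],loss="soft_l1",f_scale=.5,diff_step=1e-4)
    print("cfit",r.x[:2].round(4),np.degrees(r.x[2]).round(2),"med|res|",np.median(np.abs(f(r.x))).round(2),len(c))
    return r.x
E
python3 - <<'E'
from h import *
d=get_image("top");i0=cv2.imread("pics/top0.png").astype(int)
b=i0[:,:,0]-i0[:,:,2]>45; m=np.zeros_like(b);m[170:245,285:372]=b[170:245,285:372]
cfit(d,m,.009,[.5713,.2228,3.0626])
h=cv2.cvtColor(d["img"],cv2.COLOR_BGR2HSV).astype(int)
w=(h[:,:,1]<28)&(h[:,:,2]>150); m=np.zeros_like(w);m[255:355,272:348]=w[255:355,272:348]
m=cv2.morphologyEx(m.astype(np.uint8),cv2.MORPH_CLOSE,np.ones((5,5)))
p=cfit(d,m,.029,[.3775,.2606,1.71]);dl=p[:2]-LO;print(U@dl*1e3,W@dl*1e3,np.degrees(p[2]-LY)); uppose(d)
E
```

```text
cfit [0.5721 0.2233] 175.53 med|res| 0.42 210
cfit [0.3696 0.2616] 94.51 med|res| 4.81 327
3.069958811957655 8.695946833324129 -3.291166413832749
upper: dyaw 0.25 u 0.98 v 0.61 ['green', 'blue', 'brown', 'orange', 'pink1', 'pink2'] [0.0, -0.2, -0.5, 0.2, 0.1, 0.1, 0.0, -0.4, -0.0, 0.1, 0.3, 0.2]
```

>>> carry_out --pt "0 0 0 0 0 -0.05 1" --pt "0 0 0 0 0 -0.15 1" --pt "0 0 0 0 0 -0.27 1" --pt "0 0 0 0 0 -0.3 1"

```text
t: 22.8
tool_pos: [0.574, 0.2231, 0.1094]
tool_rot: [2.303, 2.131, 0.011]
contact_force: [0.7, 0.5, 0.0]
opening: 0.0112
grip_force: 30.3
```

```bash
python3 - <<'E'
from h import *
st()
d=get_image("top")
rep(d,[0,1,2,3,4,5],np.array([(62,483),(12,57),(293,17),(342,57),(385,390),(350,440)])/6+[275,265]-.4,.034,[.378,.26,1.7])
i=cv2.imread("pics/p5.png")[:510,:402];i=cv2.resize(i,(67,85),interpolation=cv2.INTER_AREA)
full=np.zeros((400,640,3),np.uint8);full[265:350,275:342]=i
h=cv2.cvtColor(full,cv2.COLOR_BGR2HSV).astype(int)
m=((h[:,:,2]>185)&(h[:,:,1]<40)).astype(np.uint8);m=cv2.morphologyEx(m,cv2.MORPH_CLOSE,np.ones((5,5)))
p=cfit(d,m,.033,[.3775,.2606,1.71]);dl=p[:2]-LO;print(U@dl*1e3,W@dl*1e3,np.degrees(p[2]-LY))
print(get_obs()["grip_force"])
go([.5,.24,.12],np.radians(98-180))
E
```

```text
t 22.8 pos [574.  223.1 109.4] F [0.67 0.53 0.01] yang -4.4 open 11.2
[[0.077, 0.997, 0.008], [0.997, -0.077, 0.002], [0.003, 0.008, -1.0]]
dyaw 0.21 err 0.8 u 1.07 v 0.37
[[53.8, 66.6], [54.3, -65.4], [-37.7, -65.8], [-51.7, -51.8], [-52.1, 52.2], [-38.2, 66.2]]
cfit [0.3774 0.261 ] 98.12 med|res| 0.26 235
1.4717374035408137 1.0269471112072772 0.319921609454477
30.264932513237
turn [ 0.0015 -0.0023  0.431 ] shift [ 0.0372 -0.2499 -0.0381] mm [ 11.2 -75.  -11.4]
```

```bash
python3 - <<'E'
from h import *
go(rel(1.25,1.5,100),np.radians(98.05-180))
E
```

```text
turn [ 0.0015 -0.0023  0.4307] shift [ 0.0743 -0.6647  0.0256] mm [  22.3 -199.4    7.7]
```

>>> carry_out --pt "0 0 0.431 0.01 -0.07 0.026 1" --pt "0 0 0.431 0.02 -0.14 0.026 1" --pt "0 0 0.431 0.03 -0.21 0.026 1" --pt "0 0 0.431 0.035 -0.28 0.026 1" --pt "0 0 0.431 0.04 -0.34 0.026 1"

```text
t: 23.35
tool_pos: [0.4682, 0.2419, 0.094]
tool_rot: [-2.93, -1.132, 0.005]
contact_force: [0.6, 0.2, -0.8]
opening: 0.0111
grip_force: 30.2
```

```bash
python3 - <<'E'
from h import *
st();go(rel(1.25,1.5,90),np.radians(98.05-180))
E
```

```text
t 23.35 pos [468.2 241.9  94. ] F [ 0.64  0.17 -0.84] yang -47.8 open 11.1
[[0.74, 0.672, -0.003], [0.672, -0.74, -0.001], [-0.003, -0.001, -1.0]]
turn [-1.0e-04  1.1e-03  1.9e-01] shift [-0.1829 -0.2511  0.0144] mm [-54.9 -75.3   4.3]
```

>>> carry_out --pt "0 0 0.19 -0.06 -0.09 0.005 1" --pt "0 0 0.19 -0.12 -0.17 0.005 1" --pt "0 0 0.19 -0.17 -0.23 0.005 1" --pt "0 0 0.19 -0.183 -0.251 0.01 1" --pt "0 0 0.19 -0.183 -0.251 0.01 1"

```text
t: 23.85
tool_pos: [0.3769, 0.2601, 0.0911]
tool_rot: [3.132, 0.232, -0.005]
contact_force: [0.6, -0.7, -0.3]
opening: 0.0111
grip_force: 30.2
```

>>> carry_out --pt "0 0 0 0 0 0 1" --pt "0 0 0 0 0 0 1"

```text
t: 24.05
tool_pos: [0.3795, 0.2602, 0.0927]
tool_rot: [3.133, 0.232, -0.001]
contact_force: [0.2, -0.2, -1.2]
opening: 0.0114
grip_force: 30.2
```

```bash
python3 - <<'E'
from h import *
st();go(rel(1.25,1.5,58),np.radians(98.05-180))
E
```

```text
t 24.05 pos [379.5 260.2  92.7] F [ 0.19 -0.22 -1.17] yang -81.5 open 11.4
[[0.989, 0.148, -0.0], [0.148, -0.989, -0.0], [-0.0, 0.0, -1.0]]
turn [0.0001 0.0001 0.0024] shift [-0.0081 -0.0029  0.1156] mm [-2.4 -0.9 34.7]
```

>>> carry_out --pt "0 0 0.0024 -0.008 -0.003 0.05 1" --pt "0 0 0.0024 -0.008 -0.003 0.09 1" --pt "0 0 0.0024 -0.008 -0.003 0.11 1" --pt "0 0 0.0024 -0.008 -0.003 0.116 1" --pt "0 0 0.0024 -0.008 -0.003 0.116 1"

```text
t: 24.55
tool_pos: [0.3767, 0.2609, 0.0578]
tool_rot: [3.134, 0.218, -0.001]
contact_force: [-0.7, 0.6, -0.6]
opening: 0.0117
grip_force: 30.2
```

```bash
python3 - <<'E'
from h import *
st();go(rel(1.25,1.5,53),np.radians(98.05-180))
d=get_image("top");i=d["img"].astype(int)
b=i[:,:,0]-i[:,:,2]>40; m=np.zeros_like(b);m[245:365,280:360]=b[245:365,280:360]
print(m.sum())
# outline corner extremes: signed edges of the contour in lower frame
z=get_obs()["tool_pos"][2]-.014+.011
cs,_=cv2.findContours(m.astype(np.uint8),cv2.RETR_EXTERNAL,cv2.CHAIN_APPROX_NONE)
c=np.vstack([k[:,0] for k in cs if len(k)>15]).astype(float)
C=-d["R"].T@d["t"];r=(d["R"].T@np.linalg.inv(d["mtx"])@np.c_[c,np.ones(len(c))].T).T
X=(C+r*((z-C[2])/r[:,2])[:,None])[:,:2]-LO
Q=np.c_[X@U,X@W]*1e3
for a,k in((0,1),(1,0)):
    for lo in range(-60,61,10):
        s=Q[(Q[:,k]>lo-5)&(Q[:,k]<lo+5)]
        if len(s):print("uv"[a],"at","uv"[k],lo,s[:,a].min().round(1),s[:,a].max().round(1))
E
```

```text
t 24.55 pos [376.7 260.9  57.8] F [-0.73  0.59 -0.55] yang -82.0 open 11.7
[[0.99, 0.139, -0.001], [0.139, -0.99, -0.0], [-0.001, 0.0, -1.0]]
turn [ 0.0001  0.0002 -0.0005] shift [0.0009 0.0006 0.0161] mm [0.3 0.2 4.8]
70
u at v -60 28.1 46.1
v at u 30 -65.4 -61.7
v at u 40 -117.1 -57.7
v at u 50 -65.2 -56.1
```

>>> carry_out --pt "0 0 0 0.001 0.001 0.01 1" --pt "0 0 0 0.001 0.001 0.016 1" --pt "0 0 0 0.001 0.001 0.02 1" --pt "0 0 0 0.001 0.001 0.023 1"

```text
t: 25.0
tool_pos: [0.377, 0.2608, 0.0512]
tool_rot: [-3.134, -0.218, -0.0]
contact_force: [-0.1, -0.6, -1.2]
opening: 0.0113
grip_force: 30.2
```

>>> carry_out --pt "0 0 0 0 0 0.002 1" --pt "0 0 0 0 0 0.003 1"

```text
t: 25.2
tool_pos: [0.377, 0.2607, 0.0503]
tool_rot: [3.134, 0.218, -0.0]
contact_force: [0.7, 0.1, -1.1]
opening: 0.0111
grip_force: 30.2
```

>>> carry_out --pt "0 0 0 0 0 0.002 1" --pt "0 0 0 0 0 0.004 1"

```text
t: 25.4
tool_pos: [0.3769, 0.2608, 0.0492]
tool_rot: [-3.134, -0.218, 0.0]
contact_force: [-0.5, 0.2, -0.3]
opening: 0.0112
grip_force: 30.3
```

>>> carry_out --pt "0 0 0 0 0 0.002 1" --pt "0 0 0 0 0 0.003 1"

```text
t: 25.6
tool_pos: [0.3767, 0.2607, 0.0483]
tool_rot: [3.134, 0.218, -0.001]
contact_force: [-2.5, -1.4, 2.9]
opening: 0.0114
grip_force: 30.6
```

>>> carry_out --pt "0 0 0 0 0 -0.002 0" --pt "0 0 0 0 0 -0.002 -0.3" --pt "0 0 0 0 0 -0.002 -0.3" --pt "0 0 0 0 0 -0.1 -0.3" --pt "0 0 0 0 0 -0.17 -0.3"

```text
t: 26.1
tool_pos: [0.377, 0.2607, 0.1]
tool_rot: [3.134, 0.218, -0.0]
contact_force: [0.0, 0.2, 0.7]
opening: 0.0556
grip_force: 0.0
```

>>> carry_out --pt "0 0 0 0.05 0 0 1" --pt "0 0 0 0.12 0 0 1" --pt "0 0 0 0.157 0 0 1" --pt "0 0 0 0.157 0 0.05 1" --pt "0 0 0 0.157 0 0.1 1"

```text
t: 26.6
tool_pos: [0.4232, 0.2671, 0.0679]
tool_rot: [3.134, 0.218, -0.001]
contact_force: [-0.2, 0.3, -0.1]
opening: -0.0003
grip_force: 0.0
```

```bash
python3 - <<'E'
from h import *
st();go(rel(1.2,-47,48),np.radians(98.05-180))
E
```

```text
t 26.6 pos [423.2 267.1  67.9] F [-0.17  0.34 -0.12] yang -82.0 open -0.3
[[0.99, 0.138, -0.001], [0.138, -0.99, -0.0], [-0.001, 0.0, -1.0]]
turn [ 0.      0.0002 -0.0005] shift [0.0061 0.0003 0.0662] mm [ 1.8  0.1 19.9]
```

>>> carry_out --pt "0 0 0 0.006 0 0.03 1" --pt "0 0 0 0.006 0 0.05 1" --pt "0 0 0 0.006 0 0.06 1" --pt "0 0 0 0.006 0 0.066 1"

```text
t: 27.0
tool_pos: [0.4251, 0.2675, 0.0491]
tool_rot: [3.134, 0.218, -0.001]
contact_force: [-0.3, 0.4, 0.5]
opening: 0.0002
grip_force: 0.0
```

>>> carry_out --pt "0 0 0 0 0 0.003 1" --pt "0 0 0 0 0 0.005 1"

```text
t: 27.2
tool_pos: [0.4258, 0.2677, 0.0484]
tool_rot: [-3.134, -0.218, -0.002]
contact_force: [0.7, 0.3, 0.2]
opening: 0.0003
grip_force: 0.0
```

>>> carry_out --pt "0 0 0 0 0 0.002 1" --pt "0 0 0 0 0 0.004 1"

```text
t: 27.4
tool_pos: [0.4256, 0.2676, 0.0471]
tool_rot: [-3.134, -0.218, -0.001]
contact_force: [0.4, -0.5, 0.3]
opening: -0.0
grip_force: 0.0
```

>>> carry_out --pt "0 0 0 0 0 0.002 1" --pt "0 0 0 0 0 0.004 1"

```text
t: 27.6
tool_pos: [0.4255, 0.2675, 0.0456]
tool_rot: [-3.134, -0.218, -0.0]
contact_force: [0.2, 0.0, 0.4]
opening: 0.0001
grip_force: 0.0
```

>>> carry_out --pt "0 0 0 0 0 0.002 1" --pt "0 0 0 0 0 0.003 1"

```text
t: 27.8
tool_pos: [0.4256, 0.2676, 0.0449]
tool_rot: [-3.134, -0.218, -0.0]
contact_force: [-0.9, -0.4, 1.3]
opening: 0.0002
grip_force: 1.1
```

>>> carry_out --pt "0 0 0 0 0 0.002 1" --pt "0 0 0 0 0 0.003 1"

```text
t: 28.0
tool_pos: [0.4254, 0.2675, 0.0436]
tool_rot: [-3.134, -0.218, -0.0]
contact_force: [1.0, 0.2, 0.5]
opening: 0.0
grip_force: 0.1
```

>>> carry_out --pt "0 0 0 0 0 0.002 1" --pt "0 0 0 0 0 0.003 1"

```text
t: 28.2
tool_pos: [0.4254, 0.2676, 0.0435]
tool_rot: [3.134, 0.218, -0.001]
contact_force: [-2.5, -1.1, 7.7]
opening: 0.0003
grip_force: 3.5
```

>>> carry_out --pt "0 0 0 0 0 0.001 1" --pt "0 0 0 0 0 0.002 1"

```text
t: 28.4
tool_pos: [0.4255, 0.2676, 0.0434]
tool_rot: [3.134, 0.218, -0.001]
contact_force: [-5.1, -1.4, 10.9]
opening: 0.0
grip_force: 5.2
```

>>> carry_out --pt "0 0 0 0 0 -0.13 1" --pt "0 0 0 -0.1 0 -0.13 1" --pt "0 0 0 -0.22 0 -0.13 1" --pt "0 0 0 -0.313 0 -0.13 1" --pt "0 0 0 -0.313 0 -0.13 1"

```text
t: 28.9
tool_pos: [0.3293, 0.2538, 0.0798]
tool_rot: [3.133, 0.22, -0.004]
contact_force: [-0.4, -0.5, -1.2]
opening: -0.0
grip_force: 0.0
```

```bash
python3 - <<'E'
from h import *
st();go(rel(1.2,47.5,47.5),np.radians(98.05-180))
E
```

```text
t 28.9 pos [329.3 253.8  79.8] F [-0.41 -0.47 -1.21] yang -82.0 open -0.0
[[0.99, 0.14, -0.002], [0.14, -0.99, -0.001], [-0.002, 0.001, -1.0]]
turn [ 0.0002  0.0007 -0.    ] shift [ 0.0072 -0.0011  0.1077] mm [ 2.2 -0.3 32.3]
```

>>> carry_out --pt "0 0 0 0.003 0 0.04 1" --pt "0 0 0 0.003 0 0.08 1" --pt "0 0 0 0.003 0 0.1 1" --pt "0 0 0 0.003 0 0.105 1" --pt "0 0 0 0.003 0 0.108 1"

```text
t: 29.4
tool_pos: [0.3334, 0.2545, 0.0482]
tool_rot: [3.134, 0.217, -0.002]
contact_force: [-0.3, -0.5, 0.3]
opening: -0.0
grip_force: 0.0
```

>>> carry_out --pt "0 0 0 0 0 0.002 1" --pt "0 0 0 0 0 0.004 1"

```text
t: 29.6
tool_pos: [0.3337, 0.2548, 0.048]
tool_rot: [-3.134, -0.218, -0.001]
contact_force: [-0.1, -0.8, 0.2]
opening: 0.0003
grip_force: 0.0
```

>>> carry_out --pt "0 0 0 0 0 0.002 1" --pt "0 0 0 0 0 0.003 1"

```text
t: 29.8
tool_pos: [0.3335, 0.2547, 0.0469]
tool_rot: [-3.134, -0.218, -0.001]
contact_force: [-0.3, -0.6, -0.1]
opening: 0.0001
grip_force: 0.0
```

>>> carry_out --pt "0 0 0 0 0 0.002 1" --pt "0 0 0 0 0 0.004 1"

```text
t: 30.0
tool_pos: [0.3335, 0.2547, 0.0458]
tool_rot: [-3.134, -0.218, -0.001]
contact_force: [-0.2, -0.3, 2.6]
opening: -0.0001
grip_force: 1.6
```

>>> carry_out --pt "0 0 0 0 0 0.002 1" --pt "0 0 0 0 0 0.003 1"

```text
t: 30.2
tool_pos: [0.3334, 0.2548, 0.0453]
tool_rot: [-3.134, -0.218, 0.0]
contact_force: [-2.2, -1.4, 6.8]
opening: 0.0002
grip_force: 3.2
```

>>> carry_out --pt "0 0 0 0 0 0.002 1" --pt "0 0 0 0 0 0.003 1"

```text
t: 30.4
tool_pos: [0.3333, 0.2548, 0.0445]
tool_rot: [-3.134, -0.218, 0.001]
contact_force: [-2.9, -1.1, 5.8]
opening: 0.0
grip_force: 3.2
```

>>> carry_out --pt "0 0 0 0 0 0.001 1" --pt "0 0 0 0 0 0.002 1"

```text
t: 30.6
tool_pos: [0.3335, 0.2548, 0.0433]
tool_rot: [-3.134, -0.218, -0.001]
contact_force: [0.0, 0.1, 1.2]
opening: 0.0002
grip_force: 0.0
```

>>> carry_out --pt "0 0 0 0 0 0.002 1" --pt "0 0 0 0 0 0.003 1"

```text
t: 30.8
tool_pos: [0.3335, 0.2548, 0.043]
tool_rot: [3.134, 0.218, -0.0]
contact_force: [-2.9, -2.3, 8.0]
opening: -0.0003
grip_force: 4.4
```

>>> carry_out --pt "0 0 0 0 0 -0.13 1" --pt "0 0 0 0.1 0 -0.13 1" --pt "0 0 0 0.22 0 -0.13 1" --pt "0 0 0 0.313 0 -0.13 1" --pt "0 0 0 0.313 0 -0.06 1"

```text
t: 31.3
tool_pos: [0.4321, 0.2691, 0.0637]
tool_rot: [-3.131, -0.216, -0.014]
contact_force: [-0.3, 0.1, -0.4]
opening: 0.0001
grip_force: 0.0
```

>>> carry_out --pt "0 0 0 0 0 0.03 1" --pt "0 0 0 0 0 0.05 1" --pt "0 0 0 0 0 0.056 1" --pt "0 0 0 0 0 0.056 1"

```text
t: 31.7
tool_pos: [0.4259, 0.2677, 0.0435]
tool_rot: [3.134, 0.219, -0.0]
contact_force: [-0.2, 0.2, 0.5]
opening: 0.0002
grip_force: 0.0
```

>>> carry_out --pt "0 0 0 0 0 0.002 1" --pt "0 0 0 0 0 0.003 1"

```text
t: 31.9
tool_pos: [0.4263, 0.2678, 0.043]
tool_rot: [-3.134, -0.218, -0.001]
contact_force: [-1.3, -0.9, 4.1]
opening: 0.0002
grip_force: 1.8
```

>>> carry_out --pt "0 0 0 0 0 -0.1 1" --pt "0 0 0 0 0 -0.25 1" --pt "0 0 0 0 -0.15 -0.4 1" --pt "0 0 0 0 -0.3 -0.4 1" --pt "0 0 0 0 -0.45 -0.4 1"

```text
t: 32.4
tool_pos: [0.409, 0.4033, 0.1664]
tool_rot: [-3.13, -0.216, -0.009]
contact_force: [0.1, -0.3, 0.7]
opening: 0.0002
grip_force: 0.0
```

```bash
python3 - <<'E'
from h import *
st()
d=get_image("top");i=d["img"].astype(int)
b=i[:,:,0]-i[:,:,2]>45; m=np.zeros_like(b);m[250:360,285:350]=b[250:360,285:350]
p=cfit(d,m,.041,[.3775,.2609,1.711]);dl=p[:2]-LO;print(U@dl*1e3,W@dl*1e3,np.degrees(p[2]-LY))
i0=cv2.imread("pics/top0.png");print("figs diff",[np.abs(i[r:r+25,c:c+25]-i0[r:r+25,c:c+25].astype(int)).mean().round(2) for r,c in((125,271),(127,302),(126,339))])
E
```

```text
t 32.4 pos [409.  403.3 166.4] F [ 0.15 -0.25  0.69] yang -82.1 open 0.2
[[0.991, 0.137, 0.006], [0.137, -0.991, 0.004], [0.006, -0.003, -1.0]]
cfit [0.3784 0.2603] 97.88 med|res| 0.71 190
0.5958831435463099 0.07100462715559967 0.0797238267028324
figs diff [np.float64(6.29), np.float64(6.35), np.float64(6.46)]
```

```bash
python3 -c "
from station import *
print(finish_job())"
```

```text
the job is handed in; nothing more can be done
None
```

The upper palette is squared and pressed home, and the blue cover is on the right way round and pressed home. Both ends stopped at the seated height under presses of up to about 11 N. Early side pushes peaked at 9 N, above the suggested 1 to 3 N, when the skirt snagged on the lower palette. The figures look unmoved, and the job was handed in at about 32 s.

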